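# Flip the stock tags to match the bins

## Robot

A 7-joint arm with a two-finger parallel gripper is mounted at the origin on the work surface. World frame = base frame: x ahead of the robot, y to its left, z up, the work surface at z = 0. Lengths are in m, angles in rad, forces in N, time in s.
With the tool pointing down it reaches from about 0.4 to 0.925 m from the base axis. Payload 4.1 kg.
Tool frame: the origin (TCP) lies at the very end of the fingers, on their centre line; the grasp point (between the pads) lies 19 mm behind it; x points along the fingers, z is the direction in which the jaws open and shut, and the axes are right-handed (so a half turn about x gives the same grasp; the last joint's range is limited). The gripper opens to 85 mm and grips with 20 to 120 N. Pads are 22 mm wide; open, the fingers measure 114 mm over their backs; the gripper's body (76 mm by 85 mm) begins 54 mm behind the grasp point. The pads swing forward as they close: fully open they stand 13 mm farther back than shut.
Start: joints at [-1.262, 0.398, 0.045, 1.537, -0.019, 1.207, -0.051], TCP at [0.258, 0.597, 0.231] pointing down, gripper open.
Joint ranges: [-2.82, 2.82], [-0.49, 2.23], [-1.37, 1.46], [0, 2.46], [-1.36, 4.5], [0.23, 2], [-2.94, 2.94]. Speed limits (rad/s): [2.57, 2.57, 3.14, 3.14, 3.14, 3.14, 3.14].

## Interface

Orientations are given as a unit quaternion [x, y, z, w].
In Python, from station import * gives the robot as it stands.
- The arm moves only by the tool move_arm, never from a script. Its argument "moves" is a list of rows, each a list of 7 numbers: the turn, a rotation vector about the tool's x, y, z in degrees, then the shift along the tool's x, y, z in cm, then the finger opening in cm, from 0 to 8.54. A call has 1 to 5 rows; each row shifts and turns the commanded pose from where the row before left it, along the tool's axes as they then stand; what a row does not reach is not made up. A row lasts 1/12 s, in which the tool goes at most 41.7 mm and 7.16 degrees, less where a joint would pass 70% of its speed; a pose out of reach is approached as far as the arm can. A call with a gripper value outside its range is refused whole. The fingers move at their own pace and stop on an object; "force" is the grip in N (left out, the last holds). Time passes only in rows, so rows that do not move let the fingers close. It gives the time, the measured TCP pose, the force and the opening at its end, in the units of the state.
- sense(): the state, without advancing time (a new reading comes with each control period).
- snapshot(name): name is "scene" or "top" or "wrist"; returns a dict with "frame" (480x640x3 uint8, red, green, blue), "range_z" (480x640 float32, m along the optical axis (not along the pixel's ray), 0 where there is no reading), "intrinsics" (3x3 intrinsics, pixels), "camera_from_world" (4x4, takes a point from world to camera coordinates). Camera axes: x right, y down, z forward; pixel columns grow to the right and rows downward; lengths in m; the calibration is good to about 2 mm. A picture is of the moment at which its call begins.
- hand_in(): hands the job in, once; it reports no verdict.
The state is a dict: "clock": time; "joint_positions": joint angles; "qvel": joint speeds; "tau": joint torques, N m; "ee_pos": TCP position; "tool_rot": TCP orientation; "ft_force": force on the tool from outside, world axes, zero at the start; "wrist_torque": the same for the moment, N m; "grip_width": finger opening in m.
Only numpy, scipy, OpenCV 4.12 (cv2) and the standard library are available. Lean on these libraries where they do the work, as an engineer would, in place of code of your own. Each camera call takes 0.05 s, during which the arm holds its last target.

## Task

On the stock board, each bin's flip tag should tell whether the bin is full: gently push the two wrong tags over with a fingertip, so that only the tags of the two full bins are tipped back with the round spot showing, and the tags of the nearly empty and the empty bin are tipped forward with the bar showing. Leave the tags that are already right as they are, pinch or lift nothing, and leave the stock in the bins and the things around the board where they are.

Things in the scene. Friction and masses are not known exactly. Their poses are not given: they have to be found in the camera images.
- board: Stock board fixed to the counter: grey steel panel 478 mm wide (y), 125 mm high, on a foot plate. Origin on the counter under the middle of the panel; +x points from the user's (robot's) side to the panel's back, z up. Bins hang on the user's side; one flip tag is clipped on the panel's top edge behind each bin. Bins and clips stand at y = -168, -56, 56, 168 mm in the board's frame, in any order.
- bin_k: Grey open-topped plastic stock bin, 136 (x) x 104 (y) x 70 mm high with a lower front lip, packed full with two rolls of labels standing one behind the other. Fixed to the board. Origin: centre of its underside, 8 mm above the counter and 80 mm ahead (-x) of the panel; axes parallel to the board's. Its tag is the one with the same y in the board's frame, 80 mm further along +x.
- bin_m: Grey open-topped plastic stock bin, 136 (x) x 104 (y) x 70 mm high with a lower front lip, packed full with three cartons standing one behind the other. Fixed to the board. Origin: centre of its underside, 8 mm above the counter and 80 mm ahead (-x) of the panel; axes parallel to the board's. Its tag is the one with the same y in the board's frame, 80 mm further along +x.
- bin_p: Grey open-topped plastic stock bin, 136 (x) x 104 (y) x 70 mm high with a lower front lip, with a single roll of labels left in its middle, so not full. Fixed to the board. Origin: centre of its underside, 8 mm above the counter and 80 mm ahead (-x) of the panel; axes parallel to the board's. Its tag is the one with the same y in the board's frame, 80 mm further along +x.
- bin_t: Grey open-topped plastic stock bin, 136 (x) x 104 (y) x 70 mm high with a lower front lip, empty. Fixed to the board. Origin: centre of its underside, 8 mm above the counter and 80 mm ahead (-x) of the panel; axes parallel to the board's. Its tag is the one with the same y in the board's frame, 80 mm further along +x.
- clip_a: Grey plastic clip, 28 (x) x 90 (y) mm, fixed on the panel's top edge, that carries one flip tag. Origin: centre of its underside, 125 mm above the counter; axes parallel to the board's. The tag's hinge line runs along y, 18 mm above this origin. Its rests and ears end 32 mm above the origin.
- tag_a (a joint): Hinge of the flip tag in clip_a: white leaf 76 mm wide, 62 from hinge to free edge, 4 thick, 25 g; black 40 mm round spot on the front, black bar on the back. 0: tipped forward (-x) on its rest, edge 37 mm ahead of and 50 above the hinge line, bar up: reorder. 0.63: upright. 1.26: tipped back (+x), mirrored, spot up: in stock. Very loose (under 0.3 N at the edge); past upright it falls over by itself.
- clip_b: Grey plastic clip, 28 (x) x 90 (y) mm, fixed on the panel's top edge, that carries one flip tag. Origin: centre of its underside, 125 mm above the counter; axes parallel to the board's. The tag's hinge line runs along y, 18 mm above this origin. Its rests and ears end 32 mm above the origin.
- tag_b (a joint): Hinge of the flip tag in clip_b: white leaf 76 mm wide, 62 from hinge to free edge, 4 thick, 25 g; black 40 mm round spot on the front, black bar on the back. 0: tipped forward (-x) on its rest, edge 37 mm ahead of and 50 above the hinge line, bar up: reorder. 0.63: upright. 1.26: tipped back (+x), mirrored, spot up: in stock. Very loose (under 0.3 N at the edge); past upright it falls over by itself.
- clip_c: Grey plastic clip, 28 (x) x 90 (y) mm, fixed on the panel's top edge, that carries one flip tag. Origin: centre of its underside, 125 mm above the counter; axes parallel to the board's. The tag's hinge line runs along y, 18 mm above this origin. Its rests and ears end 32 mm above the origin.
- tag_c (a joint): Hinge of the flip tag in clip_c: white leaf 76 mm wide, 62 from hinge to free edge, 4 thick, 25 g; black 40 mm round spot on the front, black bar on the back. 0: tipped forward (-x) on its rest, edge 37 mm ahead of and 50 above the hinge line, bar up: reorder. 0.63: upright. 1.26: tipped back (+x), mirrored, spot up: in stock. Very loose (under 0.3 N at the edge); past upright it falls over by itself.
- clip_d: Grey plastic clip, 28 (x) x 90 (y) mm, fixed on the panel's top edge, that carries one flip tag. Origin: centre of its underside, 125 mm above the counter; axes parallel to the board's. The tag's hinge line runs along y, 18 mm above this origin. Its rests and ears end 32 mm above the origin.
- tag_d (a joint): Hinge of the flip tag in clip_d: white leaf 76 mm wide, 62 from hinge to free edge, 4 thick, 25 g; black 40 mm round spot on the front, black bar on the back. 0: tipped forward (-x) on its rest, edge 37 mm ahead of and 50 above the hinge line, bar up: reorder. 0.63: upright. 1.26: tipped back (+x), mirrored, spot up: in stock. Very loose (under 0.3 N at the edge); past upright it falls over by itself.
- roll_1: Roll of labels, white paper, 60 mm in diameter and 78 mm high, standing loose in bin_k. Origin: centre of its underside, 12 mm above the counter. Not to be moved.
- roll_2: Roll of labels, white paper, 60 mm in diameter and 78 mm high, standing loose in bin_k. Origin: centre of its underside, 12 mm above the counter. Not to be moved.
- roll_3: Roll of labels, white paper, 60 mm in diameter and 78 mm high, standing loose in bin_p. Origin: centre of its underside, 12 mm above the counter. Not to be moved.
- carton_1: Small brown carton, 39 (x) x 86 (y) x 76 mm high, standing loose in bin_m. Origin: centre of its underside, 12 mm above the counter. Not to be moved.
- carton_2: Small brown carton, 39 (x) x 86 (y) x 76 mm high, standing loose in bin_m. Origin: centre of its underside, 12 mm above the counter. Not to be moved.
- carton_3: Small brown carton, 39 (x) x 86 (y) x 76 mm high, standing loose in bin_m. Origin: centre of its underside, 12 mm above the counter. Not to be moved.
- mug: White mug, 80 mm in diameter, 92 mm high, loose on the counter left of the board. Origin: centre of its underside. Not to be moved.
- wipes: White canister of wipes, 84 mm in diameter, 150 mm high, loose on the counter to the right of the board. Origin: centre of its underside. Not to be moved.
- stapler: Black desk stapler, 130 x 36 x 47 mm high, loose on the counter left of the board. Origin: centre of its underside. Not to be moved.

How it is judged:
By the outcome, as a careful person would: the job done as asked, in the order asked, and still so for the second after the job is handed in, with the robot touching nothing.
It also fails if it takes over 38 s, if anything falls off the work surface, if the arm or the gripper's body presses on something with over 40 N, if the wrist force passes 120 N, or if a joint passes its speed limit or range.

## Working session

There is one attempt and no reset: what is moved stays moved. The work goes in short steps, Python scripts to look and compute and a tool call to move; the robot and the scene stay as the last step left them, time stands still between calls to the robot, and variables do not carry over. Pictures are saved under pics/ and viewed, and the job is handed in when it is done.

Besides the shell and the picture viewer there is one more tool, called after "Request:" as name(argument=value, ...), one argument or row to a line, values as JSON. move_arm: Moves the arm, as the interface text tells. Its arguments: {"type":"object","properties":{"moves":{"type":"array"},"force":{"type":"number"}},"required":["moves"]}

```bash
mkdir -p pics; ls
python3 - <<'E'
from station import *
import cv2, numpy as np, pickle
s=sense(); print(s)
for n in ("scene","top"):
    d=snapshot(n); pickle.dump(d,open(n+"0.pkl","wb"))
    cv2.imwrite(f"pics/{n}0.png",d["frame"][:,:,::-1])
    print(n,d["intrinsics"],d["camera_from_world"])
E
```

```text
pics
{'clock': 0.0, 'joint_positions': array([-1.26202663,  0.3992117 ,  0.04503112,  1.53786705, -0.01872547,
        1.2068725 , -0.05069279]), 'qvel': array([-0.00166349, -0.00138199, -0.00043552,  0.00020435,  0.00025827,
       -0.00115544,  0.00059786]), 'tau': array([ 3.12548154e-04, -4.75118101e+01,  1.36444017e+00, -2.54228336e+01,
        1.14897732e-02,  9.29907983e-03, -3.02563265e-06]), 'ee_pos': array([0.25749046, 0.59614823, 0.23025641]), 'tool_rot': array([-0.38884743,  0.59140895,  0.3880311 ,  0.59030924]), 'ft_force': array([ 0.41984581,  0.57599205, -0.01192048]), 'wrist_torque': array([ 0.00481077, -0.00205752, -0.0144505 ]), 'grip_width': 0.08593818174695854}
scene [[540.59415397   0.         317.68776711]
 [  0.         540.59415397 235.15669134]
 [  0.           0.           1.        ]] [[ 9.41052592e-01  3.38258720e-01 -1.02865428e-03 -5.24358112e-01]
 [ 2.58289796e-01 -7.20532033e-01 -6.43521539e-01 -4.00395374e-02]
 [-2.18417951e-01  6.05321921e-01 -7.65427312e-01  1.65414003e+00]
 [ 0.00000000e+00  0.00000000e+00  0.00000000e+00  1.00000000e+00]]
top [[507.86788683   0.         316.60469624]
 [  0.         507.86788683 235.21815355]
 [  0.           0.           1.        ]] [[-5.72709538e-02 -9.98358240e-01  9.28957636e-04  5.76761829e-02]
 [-9.78355267e-01  5.59381016e-02 -1.99228261e-01  5.56775504e-01]
 [ 1.98849212e-01 -1.23188431e-02 -9.79952671e-01  1.43372649e+00]
 [ 0.00000000e+00  0.00000000e+00  0.00000000e+00  1.00000000e+00]]
```

View pics/scene0.png

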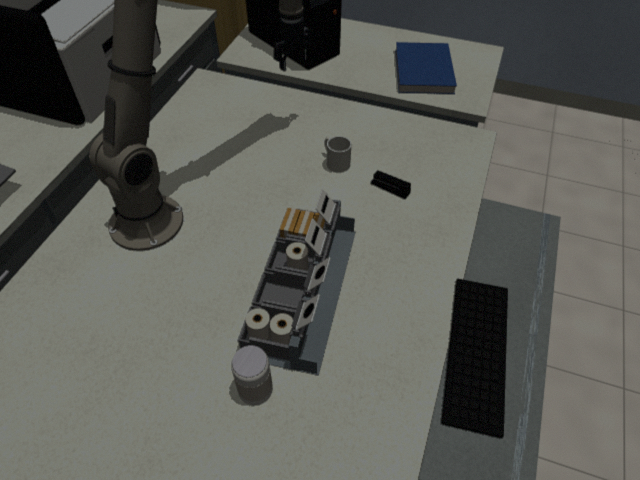

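View pics/top0.png

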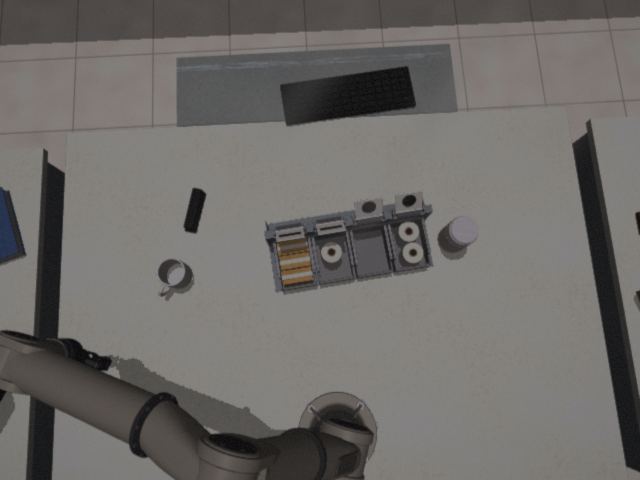

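Run:
```python
import cv2, pickle, numpy as np
d=pickle.load(open("top0.pkl","rb")); f=d["frame"][180:300,255:445,::-1]
f=np.clip(f.astype(float)*1.6,0,255).astype(np.uint8)
cv2.imwrite("pics/topc.png",cv2.resize(f,None,fx=4.2,fy=4.2,interpolation=cv2.INTER_CUBIC))
d=pickle.load(open("scene0.pkl","rb")); f=d["frame"][180:380,225:375,::-1]
f=np.clip(f.astype(float)*1.6,0,255).astype(np.uint8)
cv2.imwrite("pics/scc.png",cv2.resize(f,None,fx=3,fy=3,interpolation=cv2.INTER_CUBIC))
```

```text
(no output)
```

View pics/topc.png

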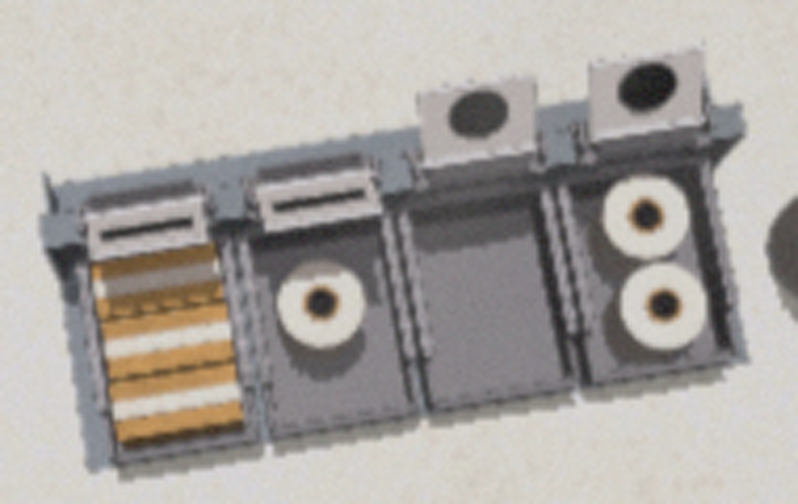

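View pics/scc.png

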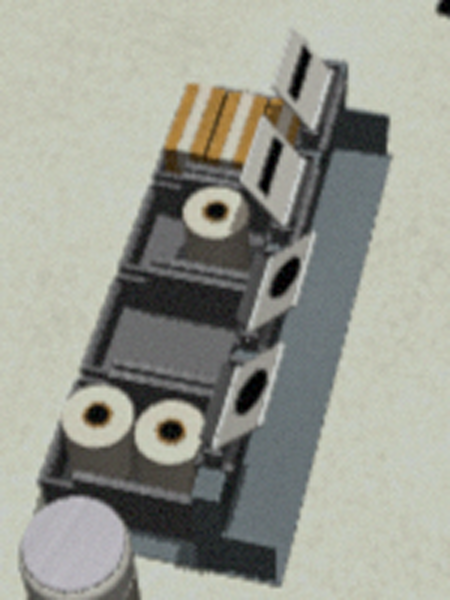

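The top view crop, left to right, shows: cartons bin (bar, wrong), single roll (bar, right), empty bin (spot at crop (478,113), wrong), rolls bin (spot, right). So I flip the cartons' tag back (crop ≈(148,230)) and the empty bin's tag forward. Next I measure the tags from depth.

```bash
cat > h.py <<'E'
import numpy as np, pickle
def cloud(d):
    K=d["intrinsics"];T=d["camera_from_world"];z=d["range_z"]
    v,u=np.indices(z.shape)
    P=np.stack([(u-K[0,2])/K[0,0]*z,(v-K[1,2])/K[1,1]*z,z],-1)
    W=(P-T[:3,3])@T[:3,:3]
    W[z==0]=np.nan
    return W
E
python3 - <<'E'
from h import *
import cv2
np.set_printoptions(precision=4,suppress=True)
for n in ("top","scene"):
    W=cloud(pickle.load(open(n+"0.pkl","rb")))
    x,y,z=W[...,0],W[...,1],W[...,2]
    print(n,"table z",np.nanmedian(z[300:320,200:250]) if n=="top" else np.nanmedian(z[250:300,180:230]))
    m=(z>0.165)&(z<0.205)&(x>.35)&(x<.75)&(y>-.18)&(y<.3)
    c,l,st,ce=cv2.connectedComponentsWithStats(m.astype(np.uint8))
    for i in range(1,c):
        if st[i,4]>25:
            p=W[l==i]
            print(st[i],p.mean(0),"\n  min",p.min(0),"max",p.max(0))
            q=p-p.mean(0);_,s,vt=np.linalg.svd(q,full_matrices=False);print("  normal",vt[2],s/np.sqrt(len(p))*np.sqrt(12))
E
```

```text
top table z 0.0007520617909410141
[355 197  27  16 306] [ 0.6101 -0.1174  0.1811] 
  min [ 0.5938 -0.1539  0.165 ] max [ 0.6265 -0.0806  0.2002]
  normal [-0.7864 -0.0905  0.6111] [0.0739 0.0394 0.0078]
[317 224  29  11 193] [ 0.5472 -0.0115  0.1831] 
  min [ 0.5333 -0.0499  0.165 ] max [0.564  0.0258 0.1999]
  normal [-0.7802 -0.0816 -0.6202] [0.0756 0.0398 0.0052]
[276 231  29  11 197] [0.5352 0.0992 0.1831] 
  min [0.521 0.061 0.165] max [0.5513 0.1371 0.1997]
  normal [0.7748 0.082  0.6269] [0.0762 0.0401 0.0055]
scene table z -0.000978223207015651
[315 189  16  29 236] [0.5362 0.0949 0.1807] 
  min [0.5197 0.056  0.1653] max [0.5531 0.137  0.1978]
  normal [0.7699 0.0891 0.6319] [0.0789 0.038  0.0065]
[305 219  16  31 267] [ 0.5482 -0.0155  0.1807] 
  min [ 0.5324 -0.054   0.165 ] max [0.5642 0.0281 0.1965]
  normal [0.7836 0.0806 0.616 ] [0.0777 0.0376 0.0063]
[313 257  17  31 228] [ 0.6111 -0.1232  0.1813] 
  min [ 0.5948 -0.1606  0.1652] max [ 0.6258 -0.08    0.1977]
  normal [-0.7757 -0.0894  0.6247] [0.0777 0.0409 0.0047]
```

```bash
cat >> h.py <<'E'
from scipy.spatial.transform import Rotation as R
yaw=np.arctan2(.108,.994)
bx=np.array([np.cos(yaw),np.sin(yaw),0]); by=np.array([-bx[1],bx[0],0])
h1=np.array([.563,.102,.143]); h3=h1-.224*by
def plan(s,target):
    r=R.from_quat(s["tool_rot"]); M=r.as_matrix()
    return (M.T@(np.array(target)-s["ee_pos"]))*100
E
python3 - <<'E'
from station import *
from h import *
np.set_printoptions(precision=4,suppress=True)
s=sense();M=R.from_quat(s["tool_rot"]).as_matrix();print(M); print(h1,h3)
# desired orientation: x down, tool y or z along board x
for c in (by,-by,bx,-bx):
    D=np.stack([[0,0,-1],np.cross(c,[0,0,-1]),c],1)
    print(R.from_matrix(M.T@D).as_rotvec(degrees=True), c)
for t in (h1-.085*bx,):
    t=t.copy();t[2]=.245; print(t, plan(s,t))
E
```

```text
[[-0.0006 -0.9181  0.3964]
 [-0.0017  0.3964  0.9181]
 [-1.     -0.0001 -0.0018]]
[0.563 0.102 0.143] [ 0.5872 -0.1207  0.143 ]
[-29.5553  -0.1028  -0.0204] [-0.108   0.9941  0.    ]
[150.4446  -0.0273   0.138 ] [ 0.108  -0.9941 -0.    ]
[60.4446 -0.0902  0.0604] [0.9941 0.108  0.    ]
[-119.5553   -0.0696   -0.104 ] [-0.9941 -0.108  -0.    ]
[0.4785 0.0928 0.245 ] [ -1.392  -40.2436 -37.4541]
```

Request:
move_arm(
  moves=[
    [-5.9, 0, 0, -0.4, 0, 0, 0],
    [-5.9, 0, 0, -0.4, 0, 0, 0],
    [-5.9, 0, 0, -0.4, 0, 0, 0],
    [-5.9, 0, 0, -0.4, 0, 0, 0],
    [-6, 0, 0, -0.4, 0, 0, 0],
  ],
  force=20,
)

```text
clock: 0.52
ee_pos: [0.2576, 0.5963, 0.2509]
tool_rot: [0.528, -0.471, -0.528, -0.47]
ft_force: [-0.4, 0.3, -0.3]
grip_width: 0.0255
```

Run:
```python
from station import *
from h import *
np.set_printoptions(precision=4,suppress=True)
s=sense();M=R.from_quat(s["tool_rot"]).as_matrix();print(M,s["ee_pos"],s["clock"],s["grip_width"])
t=h1-.085*bx;t[2]=.245; print(t, plan(s,t))
```

```text
[[-0.0004 -0.9935 -0.1138]
 [-0.0011 -0.1138  0.9935]
 [-1.      0.0005 -0.0011]] [0.2576 0.5963 0.2509] 0.5167 0.025459065173884462
[0.4785 0.0928 0.245 ] [  0.634  -16.2152 -52.5377]
```

Request:
move_arm(
  moves=[
    [0, 0, 0, 0, -1.1, -3.5, 0],
    [0, 0, 0, 0, -1.1, -3.5, 0],
    [0, 0, 0, 0, -1.1, -3.5, 0],
    [0, 0, 0, 0, -1.1, -3.5, 0],
    [0, 0, 0, 0, -1.1, -3.5, 0],
  ],
)

```text
clock: 0.93
ee_pos: [0.3317, 0.4268, 0.2508]
tool_rot: [0.527, -0.472, -0.526, -0.472]
ft_force: [1.2, -0.2, 0.4]
grip_width: -0.0001
```

Request:
move_arm(
  moves=[
    [0, 0, 0, 0, -1.1, -3.5, 0],
    [0, 0, 0, 0, -1.1, -3.5, 0],
    [0, 0, 0, 0, -1.1, -3.5, 0],
    [0, 0, 0, 0, -1.1, -3.5, 0],
    [0, 0, 0, 0, -1.1, -3.5, 0],
  ],
)

```text
clock: 1.35
ee_pos: [0.4053, 0.2588, 0.2511]
tool_rot: [-0.526, 0.472, 0.527, 0.472]
ft_force: [1.9, -0.2, -0.8]
grip_width: 0.0002
```

Request:
move_arm(
  moves=[
    [0, 0, 0, 0, -1.1, -3.5, 0],
    [0, 0, 0, 0, -1.1, -3.5, 0],
    [0, 0, 0, 0, -1.1, -3.5, 0],
    [0, 0, 0, 0, -1, -3.5, 0],
    [0, 0, 0, 0, 0, -1.5, 0],
  ],
)

```text
clock: 1.77
ee_pos: [0.4664, 0.1056, 0.2513]
tool_rot: [0.526, -0.474, -0.524, -0.474]
ft_force: [-0.0, -0.5, 0.1]
grip_width: -0.0001
```

Run:
```python
from station import *
from h import *
import cv2
np.set_printoptions(precision=4,suppress=True)
s=sense();M=R.from_quat(s["tool_rot"]).as_matrix();print(M,s["ee_pos"],s["clock"],s["grip_width"],s["joint_positions"],s["ft_force"])
t=h1-.085*bx;t[2]=.245; print(t, plan(s,t))
print("tip rel h1 in board", (s["ee_pos"]-h1)@bx,(s["ee_pos"]-h1)@by)
d=snapshot("scene");cv2.imwrite("pics/s1.png",cv2.resize(np.clip(d["frame"][100:400,180:420,::-1]*1.5,0,255).astype(np.uint8),None,fx=2,fy=2))
```

```text
[[ 0.0012 -0.9948 -0.1016]
 [-0.0023 -0.1016  0.9948]
 [-1.     -0.0009 -0.0024]] [0.4664 0.1056 0.2513] 1.7667 -5.450884893893431e-05 [-0.6034  0.0712  0.3063  1.9117 -0.0206  1.1617  1.3829] [-0.0496 -0.5093  0.0662]
[0.4785 0.0928 0.245 ] [ 0.6313 -1.0685 -1.3939]
tip rel h1 in board -0.09560070092688877 0.014022329286998324
```

View pics/s1.png

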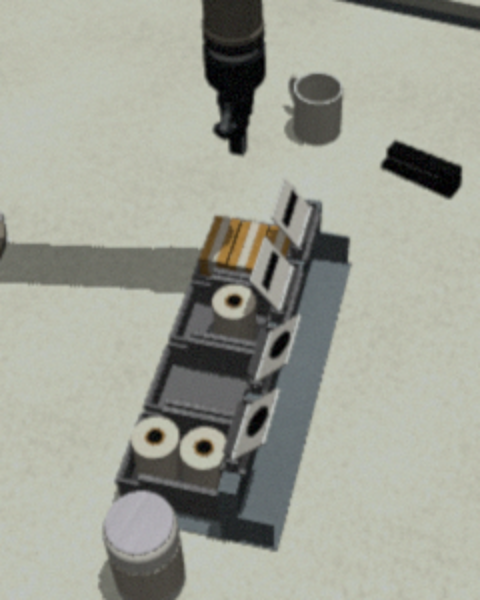

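Request:
move_arm(
  moves=[
    [0, 0, 0, 1.5, -0.4, -0.7, 0],
    [0, 0, 0, 2, -0.9, -0.7, 0],
    [0, 0, 0, 2, -0.9, 0, 0],
    [0, 0, 0, 1.5, -0.9, 0, 0],
    [0, 0, 0, 0.6, -0.4, 0, 0],
  ],
)

```text
clock: 2.23
ee_pos: [0.5001, 0.1014, 0.1728]
tool_rot: [-0.526, 0.473, 0.527, 0.471]
ft_force: [-0.4, -0.3, -0.2]
grip_width: 0.0003
```

Request:
move_arm(
  moves=[
    [0, 0, 0, 0, -0.4, 0, 0],
    [0, 0, 0, 0, -0.4, 0, 0],
    [0, 0, 0, 0, -0.4, 0, 0],
    [0, 0, 0, 0, -0.4, 0, 0],
    [0, 0, 0, 0, -0.4, 0, 0],
  ],
)

```text
clock: 2.65
ee_pos: [0.5217, 0.1037, 0.1763]
tool_rot: [0.527, -0.471, -0.526, -0.473]
ft_force: [0.6, -0.5, -0.1]
grip_width: 0.0002
```

Run:
```python
from station import *
from h import *
import cv2
np.set_printoptions(precision=4,suppress=True)
s=sense()
print(s["ee_pos"],s["clock"],s["ft_force"])
print("tip rel h1 in board", (s["ee_pos"]-h1)@bx,(s["ee_pos"]-h1)@by)
d=snapshot("scene");cv2.imwrite("pics/s2.png",cv2.resize(np.clip(d["frame"][150:310,240:400,::-1]*1.5,0,255).astype(np.uint8),None,fx=3.5,fy=3.5))
```

```text
[0.5217 0.1037 0.1763] 2.65 [ 0.5946 -0.5374 -0.0774]
tip rel h1 in board -0.040880044400534866 0.0061885466902742905
```

View pics/s2.png

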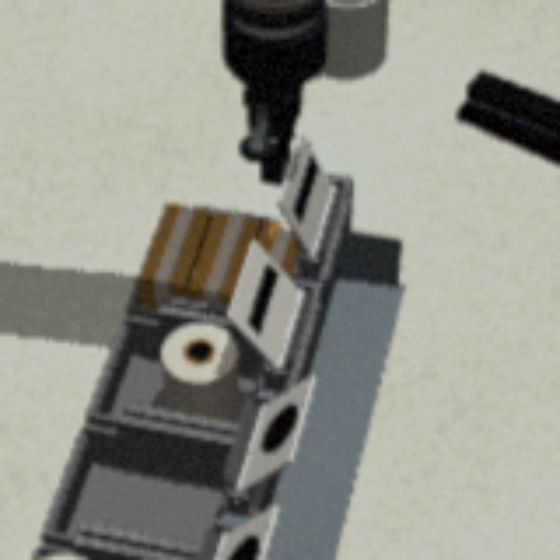

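The fingertip (about (275,175) in the crop) is at the front of the cartons' tag. I keep pushing slowly.

Request:
move_arm(
  moves=[
    [0, 0, 0, 0, -0.4, 0, 0],
    [0, 0, 0, 0, -0.4, 0, 0],
    [0, 0, 0, 0, -0.4, 0, 0],
    [0, 0, 0, 0, -0.4, 0, 0],
    [0, 0, 0, 0, -0.4, 0, 0],
  ],
)

```text
clock: 3.12
ee_pos: [0.5413, 0.1056, 0.1753]
tool_rot: [0.526, -0.472, -0.526, -0.472]
ft_force: [0.0, -0.6, 0.7]
grip_width: 0.0001
```

Request:
move_arm(
  moves=[
    [0, 0, 0, 0, -0.4, 0, 0],
    [0, 0, 0, 0, -0.4, 0, 0],
    [0, 0, 0, 0, -0.4, 0, 0],
    [0, 0, 0, 0, -0.4, 0, 0],
    [0, 0, 0, 0, -0.4, 0, 0],
  ],
)

```text
clock: 3.53
ee_pos: [0.5611, 0.1078, 0.1752]
tool_rot: [-0.526, 0.472, 0.526, 0.472]
ft_force: [-0.1, 0.3, 0.1]
grip_width: -0.0003
```

Run:
```python
from station import *
from h import *
import cv2
np.set_printoptions(precision=4,suppress=True)
s=sense()
print(s["ee_pos"],s["clock"],s["ft_force"])
print("tip rel h1 in board", (s["ee_pos"]-h1)@bx,(s["ee_pos"]-h1)@by)
d=snapshot("scene");cv2.imwrite("pics/s3.png",cv2.resize(np.clip(d["frame"][150:310,240:400,::-1]*1.5,0,255).astype(np.uint8),None,fx=3.5,fy=3.5))
```

```text
[0.5611 0.1078 0.1752] 3.5333 [-0.0605  0.291   0.1304]
tip rel h1 in board -0.0012494921525657932 0.005993907990115256
```

View pics/s3.png

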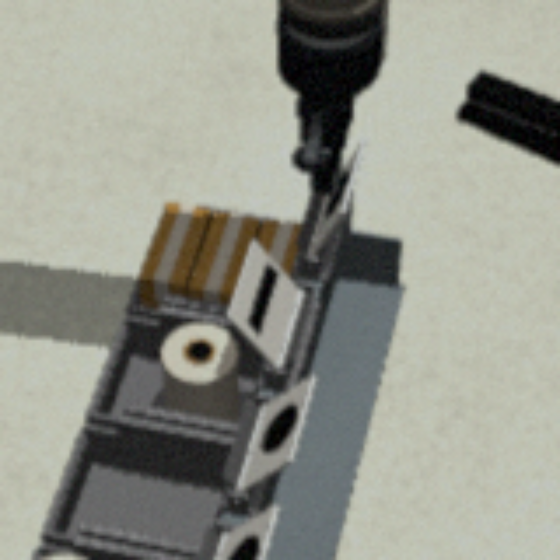

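The cartons' tag has gone over (spot visible at crop (340,190)). I retreat, rise, and go over to behind the empty bin's tag.

Request:
move_arm(
  moves=[
    [0, 0, 0, 0, 0.8, 0, 0],
    [0, 0, 0, 0, 1.2, 0, 0],
    [0, 0, 0, -2, 0, 0, 0],
    [0, 0, 0, -3, 0, 0, 0],
    [0, 0, 0, -3, 0, 0, 0],
  ],
)

```text
clock: 4.0
ee_pos: [0.5389, 0.1052, 0.2554]
tool_rot: [-0.526, 0.473, 0.527, 0.471]
ft_force: [1.0, -0.1, -0.2]
grip_width: 0.0
```

Request:
move_arm(
  moves=[
    [0, 0, 0, 0, -1.5, -3.2, 0],
    [0, 0, 0, 0, -1.5, -3.2, 0],
    [0, 0, 0, 0, -1.5, -3.2, 0],
    [0, 0, 0, 0, -1.5, -3.2, 0],
    [0, 0, 0, 0, -1.5, -3.2, 0],
  ],
)

```text
clock: 4.42
ee_pos: [0.6325, -0.0465, 0.2554]
tool_rot: [-0.526, 0.472, 0.527, 0.472]
ft_force: [0.4, 0.5, 0.6]
grip_width: -0.0001
```

Request:
move_arm(
  moves=[
    [0, 0, 0, 0, -1.5, -3.2, 0],
    [0, 0, 0, 0, -0.7, -2.8, 0],
    [0, 0, 0, 0, 0, -1, 0],
    [0, 0, 0, 0, 0, 0, 0],
  ],
)

```text
clock: 4.75
ee_pos: [0.6611, -0.117, 0.255]
tool_rot: [0.525, -0.475, -0.525, -0.473]
ft_force: [0.1, -0.2, 0.6]
grip_width: -0.0003
```

Run:
```python
from station import *
from h import *
import cv2
np.set_printoptions(precision=4,suppress=True)
s=sense()
print(s["ee_pos"],s["clock"],s["ft_force"]);print(R.from_quat(s["tool_rot"]).as_matrix())
print("tip rel h3 in board", (s["ee_pos"]-h3)@bx,(s["ee_pos"]-h3)@by)
d=snapshot("scene");cv2.imwrite("pics/s4.png",cv2.resize(np.clip(d["frame"][150:350,220:400,::-1]*1.5,0,255).astype(np.uint8),None,fx=3,fy=3))
```

```text
[ 0.6611 -0.117   0.255 ] 4.75 [ 0.1181 -0.2089  0.5972]
[[-0.0013 -0.9947 -0.1025]
 [-0.0022 -0.1025  0.9947]
 [-1.      0.0015 -0.0021]]
tip rel h3 in board 0.07385097427111156 -0.004334890786321722
```

View pics/s4.png

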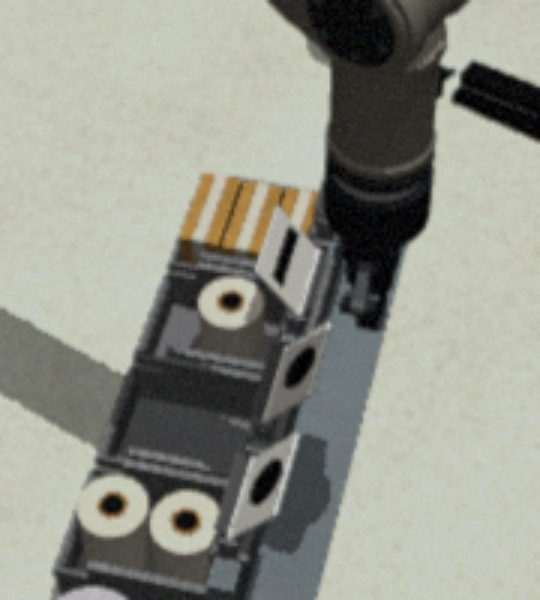

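The tip is behind the third (empty bin's) tag, clear of it. I descend and push toward the robot.

Request:
move_arm(
  moves=[
    [0, 0, 0, 1.5, 0, 0, 0],
    [0, 0, 0, 2, 0, 0, 0],
    [0, 0, 0, 2, 0, 0, 0],
    [0, 0, 0, 1.7, 0, 0, 0],
    [0, 0, 0, 0.8, 0.4, 0.2, 0],
  ],
)

```text
clock: 5.22
ee_pos: [0.6566, -0.1072, 0.1728]
tool_rot: [-0.526, 0.471, 0.529, 0.471]
ft_force: [-0.5, 0.1, 0.1]
grip_width: -0.0002
```

Request:
move_arm(
  moves=[
    [0, 0, 0, 0, 0.6, 0, 0],
    [0, 0, 0, 0, 0.6, 0, 0],
    [0, 0, 0, 0, 0.5, 0, 0],
    [0, 0, 0, 0, 0.4, 0, 0],
    [0, 0, 0, 0, 0.4, 0, 0],
  ],
)

```text
clock: 5.63
ee_pos: [0.6333, -0.1139, 0.1767]
tool_rot: [0.527, -0.472, -0.526, -0.473]
ft_force: [-0.3, 0.4, 0.7]
grip_width: -0.0001
```

Request:
move_arm(
  moves=[
    [0, 0, 0, 0, 0.4, 0, 0],
    [0, 0, 0, 0, 0.4, 0, 0],
    [0, 0, 0, 0, 0.4, 0, 0],
    [0, 0, 0, 0, 0.4, 0, 0],
    [0, 0, 0, 0, 0.4, 0, 0],
  ],
)

```text
clock: 6.05
ee_pos: [0.6129, -0.1159, 0.1753]
tool_rot: [-0.526, 0.472, 0.526, 0.472]
ft_force: [1.0, 1.2, -0.1]
grip_width: 0.0
```

Request:
move_arm(
  moves=[
    [0, 0, 0, 0, 0.4, 0, 0],
    [0, 0, 0, 0, 0.4, 0, 0],
    [0, 0, 0, 0, 0.4, 0, 0],
    [0, 0, 0, 0, 0.4, 0, 0],
    [0, 0, 0, 0, 0.4, 0, 0],
  ],
)

```text
clock: 6.47
ee_pos: [0.593, -0.1181, 0.1753]
tool_rot: [-0.526, 0.472, 0.526, 0.472]
ft_force: [-0.1, 0.8, 1.5]
grip_width: -0.0001
```

Run:
```python
from station import *
from h import *
import cv2
np.set_printoptions(precision=4,suppress=True)
s=sense()
print(s["ee_pos"],s["clock"],s["ft_force"])
print("tip rel h3 in board", (s["ee_pos"]-h3)@bx,(s["ee_pos"]-h3)@by)
d=snapshot("scene");cv2.imwrite("pics/s5.png",cv2.resize(np.clip(d["frame"][150:350,220:400,::-1]*1.5,0,255).astype(np.uint8),None,fx=3,fy=3))
```

```text
[ 0.593  -0.1181  0.1753] 6.4667 [-0.064   0.7785  1.4654]
tip rel h3 in board 0.006085078543412378 0.001983088702869386
```

View pics/s5.png

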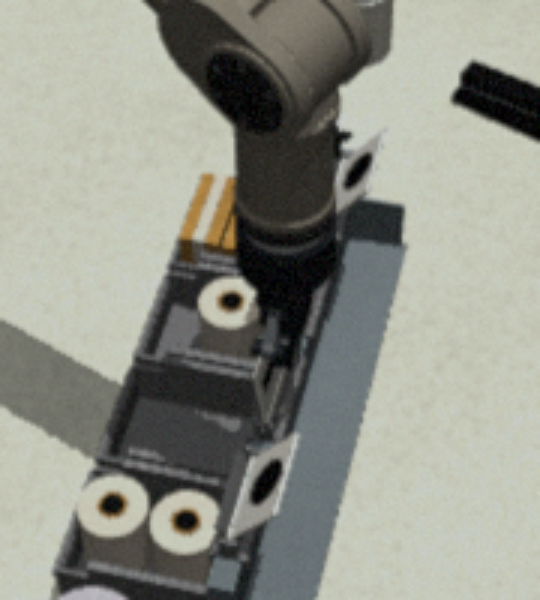

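Tag 1 shows its spot tipped back (360,170). Tag 3 is hidden by the fingers, near or past upright. I push 0.7 cm more, then retreat.

Request:
move_arm(
  moves=[
    [0, 0, 0, 0, 0.3, 0, 0],
    [0, 0, 0, 0, 0.3, 0, 0],
    [0, 0, 0, 0, 0.1, 0, 0],
    [0, 0, 0, 0, 0, 0, 0],
  ],
)

```text
clock: 6.85
ee_pos: [0.5862, -0.1188, 0.1753]
tool_rot: [-0.526, 0.472, 0.526, 0.472]
ft_force: [0.5, 0.3, 0.7]
grip_width: 0.0002
```

Request:
move_arm(
  moves=[
    [0, 0, 0, 0, -0.8, 0, 0],
    [0, 0, 0, 0, -1.2, 0, 0],
    [0, 0, 0, 0, -1.5, 0, 0],
    [0, 0, 0, -2, -1, 0, 0],
    [0, 0, 0, -3, 0, 0, 0],
  ],
)

```text
clock: 7.27
ee_pos: [0.6318, -0.1119, 0.2223]
tool_rot: [-0.525, 0.473, 0.529, 0.47]
ft_force: [1.2, -0.2, 0.0]
grip_width: 0.0002
```

Request:
move_arm(
  moves=[
    [0, 0, 0, -3.5, 0, 0, 0],
    [0, 0, 0, -3.5, -2, 0, 0],
    [0, 0, 0, -2, -3, 0, 0],
    [0, 0, 0, 0, -3, 0, 0],
    [0, 0, 0, 0, 0, 0, 0],
  ],
)

```text
clock: 7.68
ee_pos: [0.7166, -0.1023, 0.3151]
tool_rot: [0.529, -0.47, -0.526, -0.472]
ft_force: [-0.9, 2.2, -1.7]
grip_width: 0.0002
```

Run:
```python
from station import *
from h import *
import cv2
np.set_printoptions(precision=4,suppress=True)
s=sense()
print(s["ee_pos"],s["clock"],s["ft_force"])
for n,sl in (("scene",np.s_[120:370,200:420]),("top",np.s_[160:310,150:490])):
    d=snapshot(n);pickle.dump(d,open(n+"1.pkl","wb"));f=2.3
    cv2.imwrite(f"pics/{n}6.png",cv2.resize(np.clip(d["frame"][sl][...,::-1]*1.5,0,255).astype(np.uint8),None,fx=f,fy=f))
```

```text
[ 0.7166 -0.1023  0.3151] 7.6833 [-0.9323  2.1592 -1.6991]
```

View pics/scene6.png

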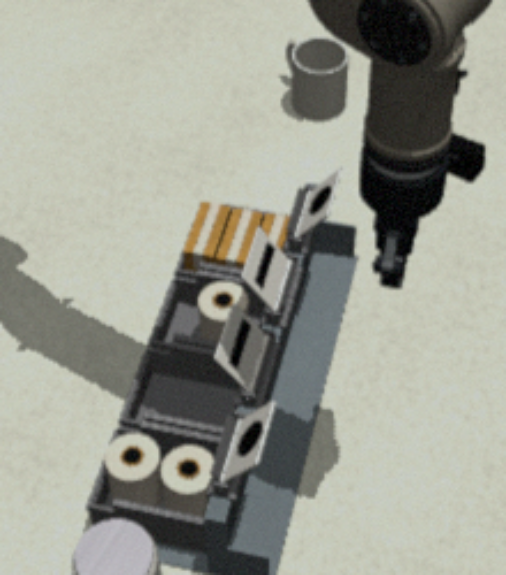

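View pics/top6.png

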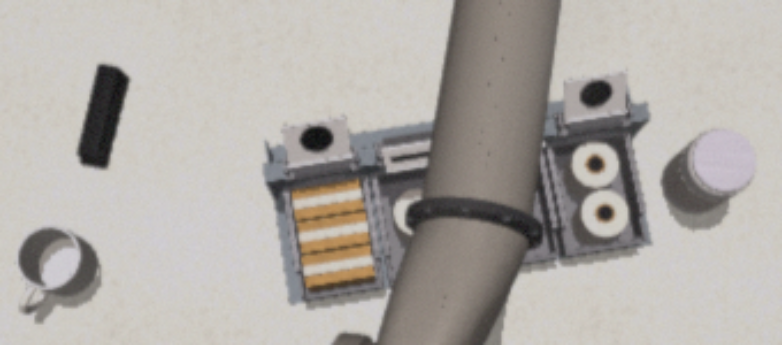

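Tags left to right in the scene crop: spot (320,197), bar (265,263), bar (242,342), spot (250,437). That is the wanted state. I let the arm settle, then compare depth before and after.

Request:
move_arm(
  moves=[
    [0, 0, 0, 0, 0, 0, 0],
    [0, 0, 0, 0, 0, 0, 0],
    [0, 0, 0, 0, 0, 0, 0],
    [0, 0, 0, 0, 0, 0, 0],
    [0, 0, 0, 0, 0, 0, 0],
  ],
)

```text
clock: 8.2
ee_pos: [0.7103, -0.1054, 0.3157]
tool_rot: [0.526, -0.472, -0.526, -0.472]
ft_force: [0.0, 0.3, -0.4]
grip_width: -0.0001
```

Run:
```python
from station import *
from h import *
import cv2
np.set_printoptions(precision=4,suppress=True)
s=sense();print(s["ee_pos"],s["clock"],s["ft_force"],abs(s["qvel"]).max())
d=snapshot("scene");W=cloud(d);x,y,z=W[...,0],W[...,1],W[...,2]
m=(z>0.165)&(z<0.205)&(x>.45)&(x<.68)&(y>-.3)&(y<.2)
c,l,st,ce=cv2.connectedComponentsWithStats(m.astype(np.uint8))
for i in range(1,c):
    if st[i,4]>100:
        p=W[l==i];_,_,vt=np.linalg.svd(p-p.mean(0),full_matrices=False)
        n=vt[2]*np.sign(vt[2,2]);print(p.mean(0),"tilt deg (+fwd bar)",np.degrees(np.arctan2(n@bx,n[2]))-0, n)
d0=pickle.load(open("scene0.pkl","rb"))
df=np.abs(d["range_z"]-d0["range_z"])>0.012
for nm,(u0,v0,u1,v1) in dict(mug=(318,130,355,175),stapler=(368,168,414,200),wipes=(228,342,275,408),bins=(235,205,305,350)).items():
    print(nm,df[v0:v1,u0:u1].sum(),(v1-v0)*(u1-u0))
v,u=np.where(df[205:350,235:305]);print(np.percentile(u+235,[0,10,50,90,100]),np.percentile(v+205,[0,10,50,90,100]))
```

```text
[ 0.7103 -0.1054  0.3157] 8.2 [ 0.0416  0.326  -0.4138] 0.005099977498340842
[0.5873 0.0989 0.1817] tilt deg (+fwd bar) -51.118244236016416 [-0.7734 -0.0886  0.6277]
[ 0.5482 -0.0159  0.1807] tilt deg (+fwd bar) 51.72755519895023 [0.781  0.0797 0.6194]
[ 0.5604 -0.1276  0.1807] tilt deg (+fwd bar) 51.771716980064646 [0.7805 0.0886 0.6188]
[ 0.6235 -0.2332  0.1815] tilt deg (+fwd bar) -51.11835715246243 [-0.7729 -0.0929  0.6277]
mug 264 1665
stapler 813 1472
wipes 28 3102
bins 441 10150
[235. 249. 297. 303. 304.] [205. 219. 267. 284. 347.]
```

The tags sit fully on their rests. The mug and stapler differences may just be the arm in front of them, so I check those in the top view.

Run:
```python
from h import *
a=pickle.load(open("top0.pkl","rb"));b=pickle.load(open("top1.pkl","rb"))
D=b["range_z"]-a["range_z"]
for nm,(u0,v0,u1,v1) in dict(mug=(155,255,196,300),stapler=(182,185,210,236),wipes=(435,212,482,252),cartons=(276,236,313,292),rolls=(393,216,432,272)).items():
    r=D[v0:v1,u0:u1];print(nm,"changed px",(abs(r)>.012).sum(),"of",r.size,"median",np.median(r))
```

```text
mug changed px 27 of 1845 median 8.702278e-06
stapler changed px 36 of 1428 median -0.0002949834
wipes changed px 33 of 1880 median -0.0001155138
cartons changed px 147 of 2072 median 0.0004287958
rolls changed px 40 of 2184 median -0.00019311905
```

Run:
```python
from station import *
print(hand_in())
```

```text
the job is handed in; nothing more can be done
None
```

I pushed the two wrong tags over with the closed fingertips and handed the job in at about 8.3 s. The cartons bin's tag now tips back with the spot showing, and the empty bin's tag tips forward with the bar showing.

- **Tags:** From left to right, the last picture and depth data show the cartons with the spot, the single roll with the bar, the empty bin with the bar and the two rolls with the spot. All four rest at about 51–52° to either side.
- **Surroundings:** The top view before and after shows no shift of the mug, stapler, wipes, cartons or the two full-bin rolls. The changed pixels are mostly edge noise, and for the cartons also where their tag used to cover them.
- **Less certain checks:** In the scene view the mug and stapler areas differed. I took this to be the raised arm in front of them, since the top view showed them still. The arm hid the single roll and the empty bin's tag from above, so I confirmed those only in the scene view.
- **Force and arm:** The measured force readings stayed within about 3 N. The arm ended clear of everything, about 0.32 m above the counter.

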